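Lock the panel in the bench easel, kick its stand down and hold it upright

TASK

On the finishing bench a tube frame with a punched panel leans back in its easel. First turn the orange turnbutton fully across, over the panel's ear, then, while the frame still leans back, flip the yellow kickstand over its top dead centre so that it drops fully down; then bring the frame up and hold it upright by its top rail for inspection, steady, with the kickstand's foot off the base plate. Finish while holding it: do not let go, never let the frame fall over forwards, and leave the bottle, tray, bracket and hand tool where they are.

Things in the scene. Friction and masses are not known exactly. Their poses are not given: they have to be found in the camera images.
- base: grey base plate of the easel, 10 mm thick, fixed to the bench, spanning x -100 to +130, y -160 to +170 mm. Origin on the bench (z = 0). +x points from the easel's back (robot's side, two struts with rubber rest pads) to its front, away from the robot; y along the frame's hinge; z up.
- hub (a point): point on the frame's hinge (hub) axis, at base x 0, y 0, z 22 mm; the axis is parallel to base y. This is the origin of the 'frame coordinates' used below, whose axes equal the base's when the frame is upright and tilt with the frame (frame).
- frame (a joint): tilt of the blue tube frame, rad: 0 = upright, negative = leaning back to the robot (-0.40 = on the rest pads, the start), positive = forward (base +x). Swings freely, about 1 kg. Left alone near upright it tips forward until a lowered kickstand stops it at about +0.17; from behind about -0.2 it falls back on its pads. Side tubes 20 mm thick at frame x 8, y +-90, up to z 225 mm.
- panel_ear (a point): top edge of the ear of the punched aluminium panel in the frame (frame x 21.5, y -55, z 238 mm). The ear is 34 mm wide; the closed turnbutton lies just over it. The panel is 4 mm thick, fixed, at frame x 21.5, spanning y +-78, z 38 to 190 mm besides the ear.
- top_rail (a point): blue round top tube of the frame (frame_c0), 22 mm in diameter, 200 mm long along its y; the point is its middle, at frame x 8, y 0, z 225 mm; its z axis is the frame's upward axis. This is where to hold the frame.
- grip_point (a point): best place to pinch the top rail: on the tube's axis, 20 mm to the +y of its middle (frame x 8, y 20, z 225 mm). Nothing stands on the rail within 50 mm of it.
- turnbutton (a joint): orange turnbutton on top of the frame, rad: 0 = along the rail, pointing outwards (frame -y, open); 1.57 = across, pointing to frame +x over the panel's ear (closed, end stop). Turns anticlockwise seen from above, friction 0.02 N m, stays where left. Pivot parallel to frame z at x 8, y -55; arm 16 mm wide, 6 mm thick, underside at frame z 240, 40 mm from pivot to tip.
- post (a point): middle of the round post (12 mm diameter, 30 mm tall, frame z 246 to 276 mm) standing on the turnbutton, 34 mm from its pivot. Push it, or pinch it and lead it round.
- kickstand (a joint): yellow kickstand on the frame's outer +y side, rad relative to the frame: 0 = stowed, up along the frame; 2.33 = fully down on its stop, pointing forward and down. Axis along y at frame x 8, y 135, z 100; rod 12 mm thick, 125 mm to the foot's centre, 29 mm clear of the frame. Frame on its pads: dead centre at 0.40; past it the leg drops to its stop in 1 to 3 s. Under 1 N moves it.
- foot (a point): black rubber ball foot (kickstand_c0), 18 mm diameter, at the kickstand's free end; the point is its centre. With the kickstand down and the frame upright it hangs about 15 mm above the base plate; it touches the plate if the frame leans forward about 0.17 rad.
- oil_bottle: bystander: white oil bottle with red nozzle, 66 mm diameter, 225 mm tall, loose, standing on the -y side of the easel; origin at its underside.
- green_tray: bystander: empty green tray 110 x 80 x 45 mm, loose, on the easel's +y side; origin at its underside.
- bracket: bystander: loose punched aluminium angle bracket 130 x 45 x 40 mm lying on the bench behind the easel; origin at its underside.
- deburrer: bystander: loose hand deburring tool, like a screwdriver, lying on the bench behind the easel.

How it is judged:
On the way, in this order (a step that is already met when the one before it is completed fails the run):
1. the turnbutton is turned across over the panel's ear, frame still leaning back, kickstand still up (value of joint turnbutton above 1.35 rad and value of joint frame below -0.2 rad and value of joint kickstand below 0.5 rad), for 0.2 s.
2. the kickstand is fully down while the frame still leans back (value of joint kickstand above 2.23 rad and value of joint frame below -0.2 rad), for 0.2 s.
3. the frame is upright, held by its top rail (value of joint frame between -0.08 and 0.08 rad and contact force between the fingers and frame_c0 above 1 N), for 0.2 s.
At the end, for the whole second after the job is handed in: Through the last second: fingers hold the top rail (over 1 N), frame within 0.08 rad of upright and still (under 0.1 rad/s), kickstand down (over 2.23 rad), its foot not bearing on the base (under 0.3 N), turnbutton across (over 1.35 rad) (all of step 3 and velocity of joint frame between -0.1 and 0.1 rad/s and value of joint kickstand above 2.23 rad and value of joint turnbutton above 1.35 rad and contact force between kickstand_c0 and base below 0.3 N); the arm keeps its last pose, push and grip.
It fails at once if the frame falls over forwards (more than 0.3 rad) (value of joint frame above 0.3 rad).
It fails at once if a bystander is moved more than 30 mm, or the bottle knocked over (distance of any of oil_bottle, green_tray, bracket, deburrer from where it was at the start of the episode above 0.03 m or angle between oil_bottle's own z axis and vertical above 0.6 rad).
It also fails if it takes over 59 s, if anything falls off the work surface, if the arm or the gripper's body presses on something with over 40 N, if the wrist force passes 120 N, or if a joint passes its speed limit or range.

ROBOT

A 7-joint arm with a two-finger parallel gripper is mounted at the origin on the work surface. World frame = base frame: x ahead of the robot, y to its left, z up, the work surface at z = 0. Lengths are in m, angles in rad, forces in N, time in s.
With the tool pointing down it reaches from about 0.425 to 0.875 m from the base axis. Payload 9.9 kg.
Tool frame: the origin (TCP) lies at the very end of the fingers, on their centre line; the grasp point (between the pads) lies 19 mm behind it; z points along the fingers, y is the line along which they close (so a half turn about z gives the same grasp; the last joint's range is limited). The gripper opens to 85 mm and grips with 20 to 120 N. Pads are 22 mm wide; open, the fingers measure 114 mm over their backs; the gripper's body (76 mm by 85 mm) begins 54 mm behind the grasp point. The pads swing forward as they close: fully open they stand 13 mm farther back than shut.
Start: joints at [1.034, 0.576, 0.025, 1.437, -0.015, 1.129, -0.057], TCP at [0.295, -0.607, 0.231] pointing down, gripper open.
Joint ranges: [-2.76, 2.76], [-0.34, 2.15], [-1.52, 1.57], [0.19, 2.46], [-1.09, 4.23], [0.17, 1.99], [-2.82, 2.82]. Speed limits (rad/s): [2.22, 2.22, 3.01, 3.01, 3.14, 3.14, 3.14].

INTERFACE

Orientations are given as a unit quaternion [x, y, z, w].
In Python, from rig import readout, viewer, ctrl gives the robot as it stands.
- The arm moves only by the tool send_rows, never from a script. Its argument "plan" is a list that holds one entry, the list of rows, each a list of 7 numbers: the opening, from -1 (shut) to 1 (fully open), then the shift along the tool's x, y, z scaled (see below), then the turn, a rotation vector about the tool's x, y, z scaled (see below). In form: [[[jaw, x, y, z, rx, ry, rz], ...]]. A call has 1 to 8 rows; each row is the pose to reach, as a shift and turn from the pose commanded when the call began, along the tool's axes at that moment, turning the shorter way round; what a row does not reach only later rows make up. The controller multiplies each number of a shift by 300 mm and each number of a turn by 180 degrees. A row lasts 1/8 s, in which the tool goes at most 62.5 mm and 10.7 degrees, less where a joint would pass 70% of its speed; a pose out of reach is approached as far as the arm can. A call with a number of a shift or a turn outside -1 to 1 is refused whole. A call with a gripper value outside its range is refused whole. The fingers move at their own pace and stop on an object; "newtons" is the grip in N (left out, the last holds). Time passes only in rows, so rows that repeat a pose let the fingers close. It gives the time, the measured TCP pose, the force, the opening and the grip force at its end, in the units of the state.
- readout.state(): the state, without advancing time (a new reading comes with each control period).
- viewer.get_image(name): name is "scene" or "top" or "wrist"; returns a dict with "frame" (480x640x3 uint8, red, green, blue), "camera_matrix" (3x3 intrinsics, pixels), "R" (3x3) and "t" (3): a world point X has camera coordinates R X + t; the wrist camera has in their place "hand_eye" (4x4, takes a point from camera to tool coordinates, whose origin is the TCP and whose axes are the flange's). Camera axes: x right, y down, z forward; pixel columns grow to the right and rows downward; lengths in m; the calibration is good to about 2 mm. A picture is of the moment at which its call begins: read the wrist's pose just before it. There is no depth.
- ctrl.job_done(): hands the job in; it is judged then, once.
The state is a dict: "clock": time; "joint_pos": joint angles; "qvel": joint speeds; "joint_efforts": joint torques, N m; "tcp_pos": TCP position; "tool_rot": TCP orientation; "ft_force": force on the tool from outside, world axes, zero at the start; "ft_torque": the same for the moment, N m; "gripper_width": finger opening in m; "gripper_force": force on a finger pad.
Only numpy, scipy, OpenCV 4.12 (cv2) and the standard library are available. Lean on these libraries where they do the work, as an engineer would, in place of code of your own. Each camera call takes 0.05 s, during which the arm holds its last target. There are 200 camera calls.

## Working session

There is one attempt and no reset: what is moved stays moved. The work goes in short steps, Python scripts to look and compute and a tool call to move; the robot and the scene stay as the last step left them, time stands still between calls to the robot, and variables do not carry over. Pictures are saved under pics/ and viewed, at most 10 in all, crops included, and the job is handed in when it is done.

Besides the shell and the picture viewer there is one more tool, called after "Call:" as a command line: name --argument value ..., lists and objects as JSON in quotes. send_rows: Moves the arm, as the interface text tells. Its arguments: {"type":"object","properties":{"plan":{"type":"array"},"newtons":{"type":"number"}},"required":["plan"]}

```bash
mkdir -p pics; ls; python3 - <<'E'
from rig import readout, viewer
import cv2,pickle,numpy as np
s=readout.state(); print(s)
d={}
for n in("scene","top"):
    d[n]=viewer.get_image(n); cv2.imwrite(f"pics/{n}0.png",d[n]["frame"][:,:,::-1]); print(n,d[n]["camera_matrix"],d[n]["R"],d[n]["t"])
pickle.dump(d,open("im0.pkl","wb"))
print(viewer.get_image("wrist")["hand_eye"])
E
```

```text
pics
{'clock': 0.0, 'joint_pos': array([ 1.03419293,  0.57652739,  0.02484555,  1.43792446, -0.01501313,
        1.12898269, -0.05649284]), 'qvel': array([-6.31946354e-04, -5.37442938e-04, -1.90798004e-03, -9.83072425e-04,
        1.14380519e-03,  5.31301237e-05,  1.53910496e-03]), 'joint_efforts': array([-5.54085491e-04, -7.65750790e+01,  2.24992655e+00, -2.85963124e+01,
        1.51746010e-02,  1.25810629e-02,  1.42874393e-05]), 'tcp_pos': array([ 0.29511282, -0.60656226,  0.23044005]), 'tool_rot': array([ 9.74476250e-01,  2.24489088e-01, -2.22643285e-04, -7.98207564e-04]), 'ft_force': array([-0.22626148, -0.55200434,  0.18375659]), 'ft_torque': array([-0.04367542,  0.02863652, -0.00261401]), 'gripper_force': 0.0, 'gripper_width': 0.08555894744254407}
scene [[469.17123219   0.         314.23463934]
 [  0.         469.17123219 245.83798793]
 [  0.           0.           1.        ]] [[ 0.25644173  0.96652348 -0.00836662]
 [ 0.85462076 -0.2307778  -0.46515048]
 [-0.45150969  0.11213371 -0.88519209]] [-0.21662712 -0.36407848  1.39615299]
top [[447.56022192   0.         319.78235006]
 [  0.         447.56022192 238.22291029]
 [  0.           0.           1.        ]] [[-0.10396806 -0.99457719 -0.00261883]
 [-0.97199455  0.10216464 -0.21163408]
 [ 0.21075398 -0.01945769 -0.97734547]] [0.11275824 0.56846809 1.15727515]
[[ 6.87209355e-04 -9.56107254e-01 -2.93016120e-01  7.33477199e-02]
 [ 9.99998432e-01  1.78877330e-04  1.76161764e-03 -1.50553685e-04]
 [-1.63188146e-03 -2.93016871e-01  9.56105878e-01 -1.42691427e-01]
 [ 0.00000000e+00  0.00000000e+00  0.00000000e+00  1.00000000e+00]]
```

View pics/scene0.png

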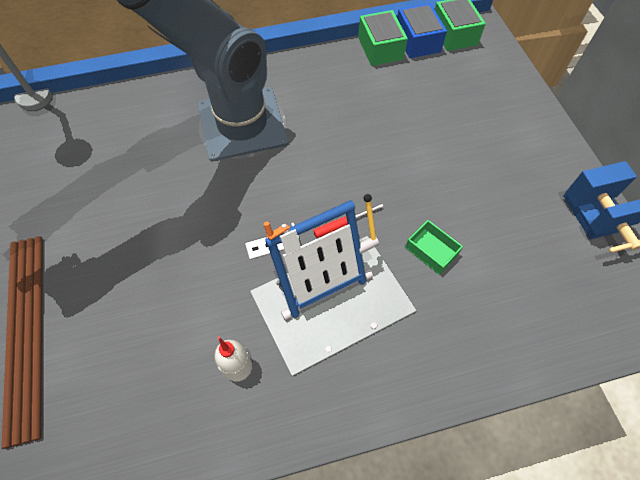

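View pics/top0.png

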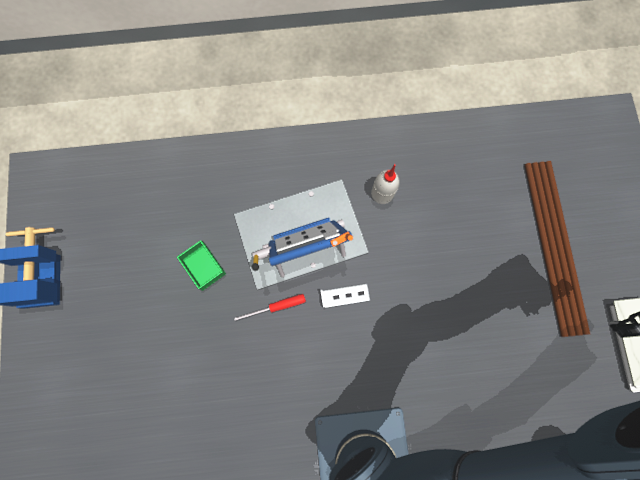

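```bash
cat >h.py <<'E'
import numpy as np,cv2,pickle
from scipy.spatial.transform import Rotation as Ro
def ray(im,p):
    d=im["R"].T@np.linalg.solve(im["camera_matrix"],[p[0],p[1],1.]); c=-im["R"].T@im["t"]
    return c,d/np.linalg.norm(d)
def onz(im,p,z):
    c,d=ray(im,p); return c+d*(z-c[2])/d[2]
def tri(a,p,b,q):
    c,d=ray(a,p); e,f=ray(b,q)
    k=np.linalg.lstsq(np.c_[d,-f],e-c,rcond=None)[0]
    return (c+d*k[0]+e+f*k[1])/2, np.linalg.norm(c+d*k[0]-e-f*k[1])
def proj(im,X):
    x=im["camera_matrix"]@(im["R"]@np.asarray(X)+im["t"]); return x[:2]/x[2]
E
python3 - <<'E'
from h import *
d=pickle.load(open("im0.pkl","rb"))
for n,box in(("top",(225,370,170,295)),("scene",(245,420,255,380))):
    im=d[n]; f=im["frame"]; hsv=cv2.cvtColor(f,cv2.COLOR_RGB2HSV)
    m=((hsv[...,1]<40)&(hsv[...,2]>140)).astype(np.uint8)
    z=np.zeros_like(m); x0,x1,y0,y1=box; z[y0:y1,x0:x1]=m[y0:y1,x0:x1]
    z=cv2.morphologyEx(z,cv2.MORPH_OPEN,np.ones((3,3)))
    c=max(cv2.findContours(z,0,1)[0],key=cv2.contourArea)[:,0]
    w=np.array([onz(im,p,.01)[:2] for p in c]).astype(np.float32)
    print(n,cv2.contourArea(c),cv2.minAreaRect(w*1000),(cv2.approxPolyDP(cv2.convexHull(c),4,True)[:,0]).tolist())
    o=((hsv[...,0]>5)&(hsv[...,0]<18)&(hsv[...,1]>180)&(hsv[...,2]>120)).astype(np.uint8)
    for nm,lo,hi in(("orange",(6,170,120),(17,255,255)),("yellow",(18,150,100),(30,255,255))):
        k=cv2.inRange(hsv,lo,hi); 
        _,_,st,ce=cv2.connectedComponentsWithStats(k)
        print(nm,[(s.tolist(),c.round(1).tolist()) for s,c in zip(st,ce) if 15<s[4]<3000])
t=d["top"]["frame"][165:300,225:375,::-1]; cv2.imwrite("pics/ct.png",cv2.resize(t,None,fx=4,fy=4,interpolation=2))
t=d["scene"]["frame"][185:335,235:420,::-1]; cv2.imwrite("pics/cs.png",cv2.resize(t,None,fx=4,fy=4,interpolation=2))
E
```

```text
top 8841.0 ((611.4885864257812, 105.04004669189453), (230.8283233642578, 331.22381591796875), 12.595097541809082) [[342, 180], [367, 252], [257, 288], [234, 213]]
orange [([331, 232, 18, 14, 80], [340.2, 238.4]), ([347, 235, 5, 5, 20], [349.2, 237.0])]
yellow [([254, 255, 4, 9, 30], [255.6, 259.0])]
scene 7445.0 ((611.859375, 105.00643920898438), (230.47389221191406, 331.09173583984375), 12.554012298583984) [[384, 261], [415, 310], [291, 374], [250, 290], [275, 278]]
orange [([264, 222, 25, 18, 143], [273.3, 230.7])]
yellow [([366, 202, 9, 38, 176], [370.3, 219.9])]
```

View pics/ct.png

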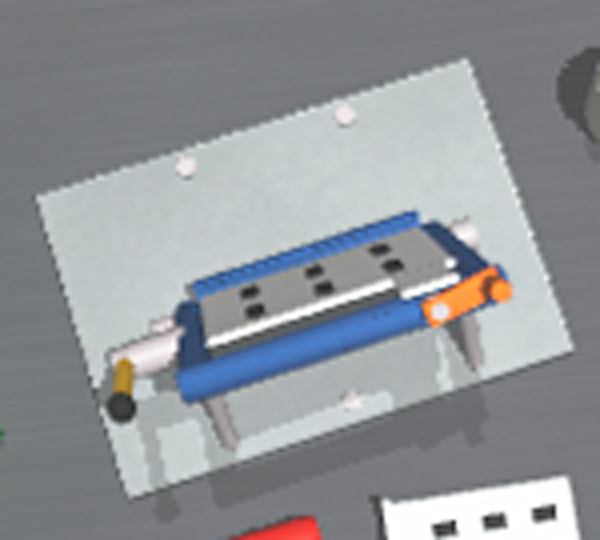

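View pics/cs.png

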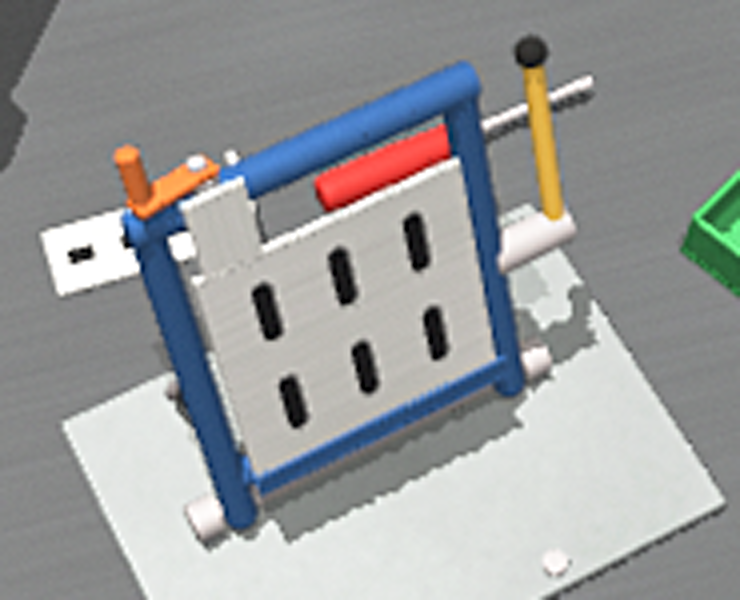

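```bash
cat >>h.py <<'E'
YAW=np.radians(12.57); RB=Ro.from_euler('z',YAW).as_matrix()
O=np.array([.6117,.1050,0])-RB@[.015,.005,0]
def F(p,th=-.40):  # frame mm -> world
    return O+RB@(np.array([0,0,.022])+Ro.from_euler('y',th).as_matrix()@(np.array(p)/1000))
def RT(phi=0,th=-.40): # tool y=frame x turned phi, tool z=-frame z
    return RB@Ro.from_euler('y',th).as_matrix()@Ro.from_euler('z',phi).as_matrix()@np.array([[0,1,0],[1,0,0],[0,0,-1.]])
def row(s,p,R):
    R0=Ro.from_quat(s["tool_rot"]).as_matrix()
    return np.r_[R0.T@(np.array(p)-s["tcp_pos"])/.3, Ro.from_matrix(R0.T@R).as_rotvec()/np.pi].round(4).tolist()
E
python3 - <<'E'
from h import *
from rig import readout
d=pickle.load(open("im0.pkl","rb")); s=readout.state()
print("O",O)
for n,p in dict(post=(8,-89,261),posttop=(8,-89,276),foot=(8,135,225),kpiv=(8,135,100),rail=(8,0,225),railR=(8,-100,225),grip=(8,20,225)).items():
    print(n,F(p).round(4),proj(d["scene"],F(p)).round(1),proj(d["top"],F(p)).round(1))
f=lambda im,b:(lambda m:[c.round(1).tolist() for s_,c in list(zip(*cv2.connectedComponentsWithStats(m)[2:]))[1:] if s_[4]>8])(cv2.inRange(d[im]["frame"][b[1]:b[3],b[0]:b[2]],(0,0,0),(60,60,60)))
print("foot px offs",f("scene",(358,188,378,206)),f("top",(245,258,265,276)))
for im,q in(("scene",(231,345)),):
    print("bottle",onz(d["top"],(391,175),.2), onz(d["scene"],(225,345),.2))
p=F((8,-89,300)); print("target above post",p,row(s,p,RT()))
E
```

```text
O [0.5981477  0.09685536 0.        ]
post [ 0.5255 -0.0105  0.2655] [266.3 227.5] [349.9 238.4]
posttop [ 0.5198 -0.0118  0.2793] [264.3 221.7] [351.2 239.5]
foot [0.4904 0.2112 0.2324] [366.8 197.8] [255.1 266.1]
kpiv [0.538  0.2217 0.1172] [373.  241.5] [256.  255.1]
rail [0.5198 0.0794 0.2324] [310.1 223.4] [310.8 247.8]
railR [ 0.5416 -0.0182  0.2324] [265.9 243.3] [351.5 234.4]
grip [0.5155 0.0989 0.2324] [318.7 219.5] [302.6 250.5]
foot px offs [[9.1, 9.9]] [[10.3, 8.5]]
bottle [ 0.68818782 -0.13660451  0.2       ] [ 0.71558079 -0.13729256  0.2       ]
target above post [ 0.51068354 -0.01383276  0.30143364] [1.5105, -1.463, -0.2342, -0.108, 0.0848, -0.4197]
```

```bash
python3 - <<'E'
from h import *
from rig import readout
s=readout.state()
print(row(s,(.42,-.33,.37),RT()))
E
```

```text
[0.7777, -0.6479, -0.4637, -0.108, 0.0848, -0.4197]
```

Call:
send_rows --plan '[[[-0.3,0.1,-0.08,-0.15,-0.0135,0.0106,-0.0525],[-0.3,0.2,-0.16,-0.3,-0.027,0.0212,-0.105],[-0.3,0.3,-0.24,-0.4,-0.0405,0.0318,-0.157],[-0.3,0.4,-0.32,-0.46,-0.054,0.0424,-0.21],[-0.3,0.5,-0.4,-0.46,-0.0675,0.053,-0.262],[-0.3,0.6,-0.5,-0.46,-0.081,0.0636,-0.315],[-0.3,0.7,-0.58,-0.46,-0.0945,0.0742,-0.367],[-0.3,0.78,-0.65,-0.46,-0.108,0.0848,-0.42]]]' --newtons 40

```text
clock: 1.15
tcp_pos: [0.4208, -0.3275, 0.3694]
tool_rot: [0.61, 0.767, 0.155, 0.125]
ft_force: [-0.7, 0.3, 0.6]
gripper_width: 0.0297
gripper_force: 0.0
```

```bash
python3 - <<'E'
from h import *
from rig import readout
s=readout.state(); print(s["clock"],s["joint_pos"],s["tcp_pos"],s["gripper_width"])
print(row(s,F((8,-89,310)),RT()))
E
```

```text
1.15 [ 1.15383686  0.17149346 -0.4251511   1.78453569 -0.30819855  0.98712978
  1.11258823] [ 0.42076876 -0.32749464  0.36936934] 0.029725448949295703
[0.9522, 0.3975, 0.3784, 0.0005, -0.0, 0.0024]
```

Call:
send_rows --plan '[[[-0.3,0.19,0.08,0.0,0,0,0],[-0.3,0.38,0.16,0.0,0,0,0],[-0.3,0.57,0.24,0.05,0,0,0],[-0.3,0.76,0.32,0.1,0,0,0],[-0.3,0.9,0.37,0.2,0,0,0.002],[-0.3,0.952,0.3975,0.3,0,0,0.0024],[-0.3,0.952,0.3975,0.378,0,0,0.0024],[-0.3,0.952,0.3975,0.378,0,0,0.0024]]]'

```text
clock: 2.15
tcp_pos: [0.5076, -0.0165, 0.3095]
tool_rot: [0.615, 0.763, 0.155, 0.123]
ft_force: [0.4, 0.4, 0.1]
gripper_width: 0.0298
gripper_force: 0.0
```

```bash
python3 - <<'E'
from h import *
from rig import readout,viewer
s=readout.state(); print(s["clock"],s["joint_pos"],s["tcp_pos"],s["gripper_width"])
w=viewer.get_image("wrist"); cv2.imwrite("pics/w1.png",w["frame"][:,:,::-1])
# project expected post points into wrist
H=np.linalg.inv(w["hand_eye"]); R=Ro.from_quat(s["tool_rot"]).as_matrix()
for z in(246,276):
    X=H@np.r_[R.T@(F((8,-89,z))-s["tcp_pos"]),1]; x=w["camera_matrix"]@X[:3]; print(z,x[:2]/x[2])
hsv=cv2.cvtColor(w["frame"],cv2.COLOR_RGB2HSV); k=cv2.inRange(hsv,(6,170,100),(17,255,255))
_,_,st,ce=cv2.connectedComponentsWithStats(k); print([(a.tolist(),c.round(1).tolist()) for a,c in zip(st,ce) if a[4]>50])
print(row(s,F((8,-89,252)),RT()))
E
```

```text
2.15 [ 0.70708105  0.10799244 -0.77424017  2.04866896  0.014872    0.62346555
  0.15458624] [ 0.50756396 -0.01652603  0.30949262] 0.029847673106198905
246 [321.57832347 253.90641174]
276 [321.74505668 272.3936569 ]
[([0, 0, 640, 480, 307145], [319.5, 239.5])]
[0.0063, 0.0012, 0.1895, -0.0008, -0.0004, -0.0017]
```

View pics/w1.png

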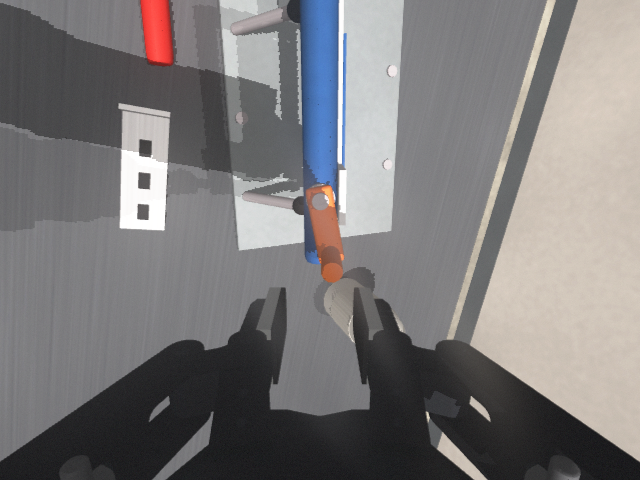

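The wrist view shows the turnbutton pivot at (320,202) and post top at (332,272): it starts turned about 0.15 rad, so I aim for that. The gap between the fingers is centred at column 320.

```bash
cat >>h.py <<'E'
def arc(phi,z=252): return F((8+34*np.sin(phi),-55-34*np.cos(phi),z))
E
python3 - <<'E'
from h import *
from rig import readout
s=readout.state()
print(row(s,arc(.15),RT(.15)))
s2=dict(s,tcp_pos=arc(.15),tool_rot=Ro.from_matrix(RT(.15)).as_quat())
for k in range(1,9): print(row(s2,arc(.15+k*.18),RT(.15+.18*k)))
E
```

```text
[0.0092, 0.0157, 0.1924, -0.0004, -0.0001, -0.0497]
[0.0018, 0.0203, 0.0, 0.0, 0.0, -0.0573]
[0.0073, 0.0399, -0.0, 0.0, 0.0, -0.1146]
[0.0161, 0.0583, 0.0, 0.0, 0.0, -0.1719]
[0.0281, 0.0747, 0.0, 0.0, 0.0, -0.2292]
[0.0429, 0.0888, 0.0, 0.0, 0.0, -0.2865]
[0.0599, 0.1, -0.0, 0.0, 0.0, -0.3438]
[0.0787, 0.1079, 0.0, 0.0, 0.0, -0.4011]
[0.0986, 0.1124, 0.0, 0.0, 0.0, -0.4584]
```

Call:
send_rows --plan '[[[-0.3,0.009,0.0157,0.03,0,0,-0.05],[-0.3,0.009,0.0157,0.07,0,0,-0.05],[-0.3,0.009,0.0157,0.11,0,0,-0.05],[-0.3,0.009,0.0157,0.15,0,0,-0.05],[-0.3,0.009,0.0157,0.192,0,0,-0.05],[-0.3,0.009,0.0157,0.192,0,0,-0.05],[-0.58,0.009,0.0157,0.192,0,0,-0.05],[-0.58,0.009,0.0157,0.192,0,0,-0.05]]]'

```text
clock: 3.2
tcp_pos: [0.534, -0.0089, 0.2605]
tool_rot: [0.554, 0.808, 0.145, 0.137]
ft_force: [0.2, -0.5, 0.2]
gripper_width: 0.0178
gripper_force: 0.0
```

```bash
python3 - <<'E'
from h import *
from rig import readout,viewer
s=readout.state(); print(s["clock"],s["tcp_pos"],arc(.15),s["gripper_width"],s["ft_force"])
w=viewer.get_image("wrist"); cv2.imwrite("pics/w2.png",w["frame"][:,:,::-1])
E
```

```text
3.2 [ 0.53402661 -0.00892004  0.26048797] [ 0.53341215 -0.00837365  0.25920131] 0.017792130124164425 [ 0.16170065 -0.48707317  0.24373361]
```

View pics/w2.png

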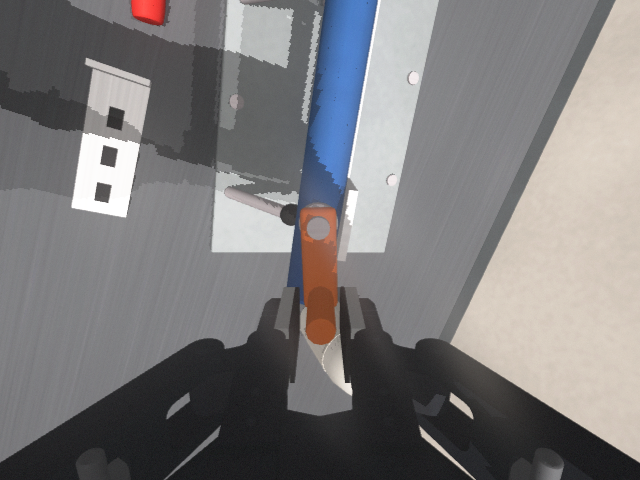

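The post (320,320) sits centred between the pads, arm aligned with the tool. Now I lead it round the arc.

Call:
send_rows --plan '[[[-0.58,0.0018,0.0203,0,0,0,-0.0573],[-0.58,0.0073,0.04,0,0,0,-0.1146],[-0.58,0.0161,0.0583,0,0,0,-0.172],[-0.58,0.0281,0.0747,0,0,0,-0.229],[-0.58,0.043,0.0888,0,0,0,-0.2865],[-0.58,0.06,0.1,0,0,0,-0.344],[-0.58,0.0787,0.108,0,0,0,-0.401],[-0.58,0.0986,0.1124,0,0,0,-0.4584]]]'

```text
clock: 4.25
tcp_pos: [0.5526, 0.0303, 0.2713]
tool_rot: [-0.12, 0.973, 0.018, 0.198]
ft_force: [0.5, -0.5, -0.9]
gripper_width: 0.018
gripper_force: 0.4
```

```bash
python3 - <<'E'
from h import *
from rig import readout
s=readout.state(); print(s["clock"],s["tcp_pos"],arc(1.59),s["gripper_width"],s["ft_force"],s["joint_pos"])
R0=Ro.from_quat(s["tool_rot"]).as_matrix(); print("tool y in frame", (RT(0).T@R0)[:,1])
print(row(s,arc(1.59),RT(1.59)))
E
```

```text
4.25 [0.55260355 0.03034585 0.27133375] [0.55194582 0.03087166 0.2704605 ] 0.018003627911594506 [ 0.48709755 -0.54882239 -0.86753422] [ 0.74465772  0.30523825 -1.09269887  2.03226015  0.52366521  0.61473779
  1.16338348]
tool y in frame [ 0.99967165 -0.02555368  0.00189533]
[0.0027, 0.0023, 0.002, -0.0006, 0.0002, 0.002]
```

Call:
send_rows --plan '[[[-0.58,0.003,0.008,0,0,0,0],[-0.58,0.003,0.016,0,0,0,0],[-0.58,0.003,0.02,0,0,0,0],[-0.58,0.003,0.02,0,0,0,0]]]'

```text
clock: 4.75
tcp_pos: [0.5509, 0.0336, 0.2707]
tool_rot: [-0.114, 0.973, 0.018, 0.198]
ft_force: [2.9, -9.7, 1.4]
gripper_width: 0.0177
gripper_force: 4.7
```

```bash
python3 - <<'E'
from h import *
from rig import readout,viewer
s=readout.state(); print(s["tcp_pos"],s["ft_force"],s["gripper_force"])
w=viewer.get_image("wrist"); cv2.imwrite("pics/w3.png",w["frame"][:,:,::-1])
print(row(s,F((8,-10,330)),RT(0)), row(s,F((8+34,-55,330)),RT(1.57)))
E
```

```text
[0.55086943 0.03355871 0.27074339] [ 2.89791901 -9.68372524  1.3893514 ] 4.7142040729522705
[0.1103, 0.1386, -0.2592, -0.0012, 0.0012, 0.5044] [-0.001, -0.0129, -0.2585, -0.0015, 0.0001, 0.0047]
```

View pics/w3.png

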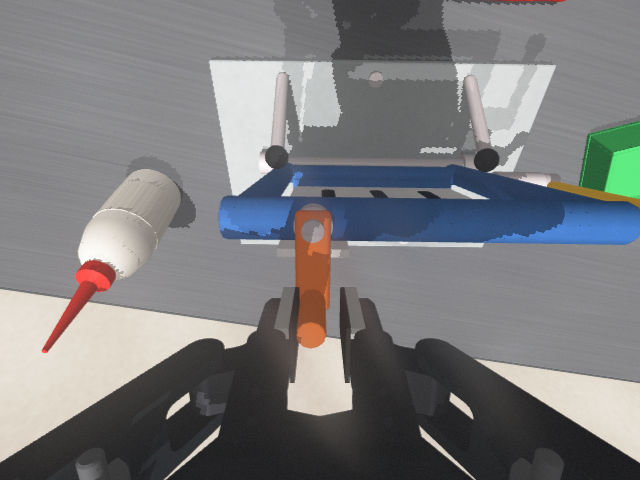

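End stop reached (10 N; arm of the button points at the ear, (312,230)→(312,330)), frame still on its pads. Retract upward.

Call:
send_rows --plan '[[[-0.58,0,-0.018,0,0,0,0],[-0.58,0,-0.018,-0.08,0,0,0],[-0.58,0,-0.018,-0.18,0,0,0],[-0.58,0,-0.018,-0.3,0,0,0],[-0.58,0,-0.018,-0.36,0,0,0]]]'

```text
clock: 5.42
tcp_pos: [0.5103, 0.0226, 0.3713]
tool_rot: [-0.116, 0.973, 0.019, 0.198]
ft_force: [-0.2, -1.0, -0.7]
gripper_width: 0.0179
gripper_force: 0.0
```

```bash
cat >>h.py <<'E'
def B(p): return O+RB@(np.array(p)/1000)
E
python3 - <<'E'
from h import *
from rig import readout,viewer
s=readout.state(); print(s["tcp_pos"],s["ft_force"],s["clock"])
print(row(s,B((-125,135,350)),RT(0,0)))
d=viewer.get_image("scene"); f=d["frame"]; hsv=cv2.cvtColor(f,cv2.COLOR_RGB2HSV)
p=np.argwhere(cv2.inRange(hsv,(6,170,100),(17,255,255))[200:260,240:330]>0)[:,::-1]+[240,200]
print(p.mean(0),p.min(0),p.max(0),proj(d,arc(1.57,261)))
E
```

```text
[0.51027143 0.02262673 0.37130457] [-0.20900465 -1.00521445 -0.73654073] 5.425
[0.087, 0.6295, 0.0347, 0.0992, 0.1016, 0.4984]
[287.904 231.008] [280 222] [294 239] [288.41930573 229.44305114]
```

Call:
send_rows --plan '[[[-1,0.01,0.08,0,0.012,0.012,0.058],[-1,0.02,0.16,0,0.023,0.024,0.116],[-1,0.03,0.24,0.005,0.035,0.035,0.174],[-1,0.04,0.32,0.01,0.046,0.047,0.232],[-1,0.05,0.4,0.015,0.058,0.059,0.29],[-1,0.06,0.48,0.02,0.069,0.07,0.348],[-1,0.075,0.56,0.03,0.08,0.082,0.406],[-1,0.087,0.63,0.035,0.092,0.094,0.46]]]'

```text
clock: 6.48
tcp_pos: [0.446, 0.2022, 0.3476]
tool_rot: [0.547, 0.837, 0.002, 0.027]
ft_force: [0.5, 0.0, -0.7]
gripper_width: 0.0004
gripper_force: 0.0
```

```bash
python3 - <<'E'
from h import *
from rig import readout
s=readout.state(); print(s["clock"],s["tcp_pos"],s["joint_pos"],s["gripper_width"])
print(row(s,B((-125,135,350)),RT(0,0)),row(s,B((-125,135,212)),RT(0,0)))
E
```

```text
6.475 [0.44599491 0.20221022 0.34764057] [ 0.2090957   0.29270463 -1.01178901  1.71489165  0.313981    1.26796729
 -0.46346044] 0.00036784799447696397
[-0.0038, 0.0015, -0.0077, 0.0115, 0.0128, 0.0613] [0.0162, -0.0132, 0.4517, 0.0115, 0.0128, 0.0613]
```

Call:
send_rows --plan '[[[-1,0.0,0.0,0.05,0.01,0.01,0.05],[-1,0.005,-0.005,0.15,0.0115,0.0128,0.061],[-1,0.01,-0.01,0.25,0.0115,0.0128,0.061],[-1,0.014,-0.012,0.35,0.0115,0.0128,0.061],[-1,0.016,-0.013,0.45,0.0115,0.0128,0.061],[-1,0.016,-0.013,0.452,0.0115,0.0128,0.061]]]'

```text
clock: 7.22
tcp_pos: [0.4466, 0.1994, 0.2108]
tool_rot: [0.623, 0.782, -0.001, -0.0]
ft_force: [-0.7, 1.2, 0.6]
gripper_width: 0.0001
gripper_force: 0.0
```

```bash
python3 - <<'E'
from h import *
from rig import readout
s=readout.state(); print(s["clock"],s["tcp_pos"],B((-125,135,212)),s["joint_pos"],s["ft_force"])
print(row(s,B((-15,135,212)),RT(0,0)))
E
```

```text
7.225 [0.44655809 0.19942029 0.21081471] [0.44676349 0.2014155  0.212     ] [ 0.12555767  0.43337041 -0.90610134  1.92195882  0.40845686  0.9845972
 -0.7426122 ] [-0.68174593  1.24050322  0.61406654]
[0.0038, 0.3688, -0.0047, -0.0007, 0.0005, 0.0022]
```

Call:
send_rows --plan '[[[-1,0.004,0.05,0,0,0,0],[-1,0.004,0.1,0,0,0,0],[-1,0.004,0.14,0,0,0,0],[-1,0.004,0.18,0,0,0,0],[-1,0.004,0.22,0,0,0,0],[-1,0.004,0.26,0,0,0,0],[-1,0.004,0.3,0,0,0,0],[-1,0.004,0.34,0,0,0,0]]]'

```text
clock: 8.22
tcp_pos: [0.5476, 0.2242, 0.213]
tool_rot: [0.623, 0.783, 0.001, 0.001]
ft_force: [-0.2, 0.8, -0.1]
gripper_width: 0.0
gripper_force: 0.1
```

```bash
cat >chk.py <<'E'
from h import *
from rig import readout,viewer
s=readout.state(); print(s["clock"],s["tcp_pos"],s["ft_force"])
for n,b in(("scene",(340,180,430,330)),("top",(215,190,285,290))):
    d=viewer.get_image(n); hsv=cv2.cvtColor(d["frame"],cv2.COLOR_RGB2HSV); k=cv2.inRange(hsv,(18,150,80),(30,255,255))[b[1]:b[3],b[0]:b[2]]
    p=np.argwhere(k>0)[:,::-1]+[b[0],b[1]]; print(n,len(p),p.min(0) if len(p) else 0,p.max(0) if len(p) else 0)
    for a in(0,.4,1.,2.33): print(a,proj(d,F((8,135,100))).round(),proj(d,F((8+125*np.sin(a),135,100+125*np.cos(a)))).round())
E
python3 chk.py
```

```text
8.225 [0.54763864 0.22422699 0.2129985 ] [-0.17417591  0.78121983 -0.11428663]
scene 79 [373 228] [386 242]
0 [373. 241.] [367. 198.]
0.4 [373. 241.] [379. 213.]
1.0 [373. 241.] [396. 245.]
2.33 [373. 241.] [398. 291.]
top 0 0 0
0 [256. 255.] [255. 266.]
0.4 [256. 255.] [248. 246.]
1.0 [256. 255.] [241. 220.]
2.33 [256. 255.] [246. 218.]
```

Call:
send_rows --plan '[[[-1,0,0,-0.1,0,0,0],[-1,0,0,-0.25,0,0,0],[-1,0,0,-0.4,0,0,0],[-1,0,0,-0.45,0,0,0],[-0.2,0,0,-0.45,0,0,0],[0.6,0,0,-0.45,0,0,0],[1,0,0,-0.45,0,0,0],[1,0,0,-0.45,0,0,0]]]'

```text
clock: 9.32
tcp_pos: [0.5464, 0.224, 0.3472]
tool_rot: [0.622, 0.783, 0.0, 0.001]
ft_force: [-0.1, 0.0, -0.2]
gripper_width: 0.0723
gripper_force: 0.0
```

```bash
python3 chk.py; python3 - <<'E'
from h import *
from rig import readout
s=readout.state(); print(s["gripper_width"],s["joint_pos"]); print(row(s,F((8,20,310)),RT()))
E
```

```text
9.325 [0.54638788 0.22395286 0.34723297] [-0.09525286  0.02035943 -0.24246207]
scene 203 [375 243] [403 276]
0 [373. 241.] [367. 198.]
0.4 [373. 241.] [379. 213.]
1.0 [373. 241.] [396. 245.]
2.33 [373. 241.] [398. 291.]
top 0 0 0
0 [256. 255.] [255. 266.]
0.4 [256. 255.] [248. 246.]
1.0 [256. 255.] [241. 220.]
2.33 [256. 255.] [246. 218.]
0.08469732335086949 [ 0.08444408  0.47182516 -0.8993034   1.45550408  0.3715521   1.39066782
 -0.60025476]
[-0.3822, -0.3051, 0.1232, -0.1269, -0.0002, 0.0024]
```

Call:
send_rows --plan '[[[1,-0.06,-0.05,0.0,-0.021,0,0],[1,-0.13,-0.1,0.0,-0.042,0,0],[1,-0.19,-0.15,0.0,-0.063,0,0],[1,-0.26,-0.2,0.02,-0.084,0,0.001],[1,-0.32,-0.25,0.06,-0.105,0,0.002],[1,-0.38,-0.305,0.1,-0.127,0,0.0024],[1,-0.382,-0.305,0.123,-0.127,0,0.0024],[1,-0.382,-0.305,0.123,-0.127,0,0.0024]]]'

```text
clock: 10.42
tcp_pos: [0.4836, 0.0921, 0.3112]
tool_rot: [0.613, 0.765, 0.156, 0.124]
ft_force: [-1.1, 0.8, 0.7]
gripper_width: 0.0854
gripper_force: 0.0
```

```bash
python3 chk.py; python3 - <<'E'
from h import *
from rig import readout
s=readout.state(); print(s["gripper_width"],s["joint_pos"]); print(row(s,F((8,20,205)),RT()))
E
```

```text
10.425 [0.48356047 0.09207508 0.31121175] [-1.10262106  0.76434746  0.72797797]
scene 73 [374 245] [398 289]
0 [373. 241.] [367. 198.]
0.4 [373. 241.] [379. 213.]
1.0 [373. 241.] [396. 245.]
2.33 [373. 241.] [398. 291.]
top 144 [245 219] [256 251]
0 [256. 255.] [255. 266.]
0.4 [256. 255.] [248. 246.]
1.0 [256. 255.] [241. 220.]
2.33 [256. 255.] [246. 218.]
0.08524866715875441 [ 0.61024629  0.07808417 -0.97255904  2.08285888  0.1935037   0.62296593
 -0.26210717]
[-0.0044, -0.0058, 0.3517, 0.0006, -0.0007, 0.0003]
```

Call:
send_rows --plan '[[[1,-0.004,-0.006,0.06,0,0,0],[1,-0.004,-0.006,0.14,0,0,0],[1,-0.004,-0.006,0.22,0,0,0],[1,-0.004,-0.006,0.3,0,0,0],[1,-0.004,-0.006,0.352,0,0,0],[1,-0.004,-0.006,0.352,0,0,0],[0.3,-0.004,-0.006,0.352,0,0,0],[-0.3,-0.004,-0.006,0.352,0,0,0]]]' --newtons 60

```text
clock: 11.52
tcp_pos: [0.5224, 0.0996, 0.2139]
tool_rot: [0.613, 0.765, 0.156, 0.125]
ft_force: [0.4, -0.2, -0.4]
gripper_width: 0.0515
gripper_force: 0.0
```

```bash
python3 chk.py; python3 - <<'E'
from h import *
from rig import readout,viewer
a=viewer.get_image("wrist")["frame"]; b=viewer.get_image("scene")["frame"][175:345,225:450]
b=cv2.resize(b,(635,480),interpolation=2)
cv2.imwrite("pics/p4.png",cv2.resize(np.hstack([a,b])[:,:,::-1],(800,301)))
s=readout.state(); print(s["gripper_width"],row(s,F((8,20,205)),RT()))
E
```

```text
11.525 [0.5224447  0.09955425 0.21391751] [ 0.38371064 -0.19392506 -0.39882162]
scene 58 [374 247] [398 289]
0 [373. 241.] [367. 198.]
0.4 [373. 241.] [379. 213.]
1.0 [373. 241.] [396. 245.]
2.33 [373. 241.] [398. 291.]
top 145 [245 219] [256 251]
0 [256. 255.] [255. 266.]
0.4 [256. 255.] [248. 246.]
1.0 [256. 255.] [241. 220.]
2.33 [256. 255.] [246. 218.]
0.02941723874544076 [0.0041, 0.0038, 0.0003, 0.0006, -0.0001, -0.0002]
```

View pics/p4.png

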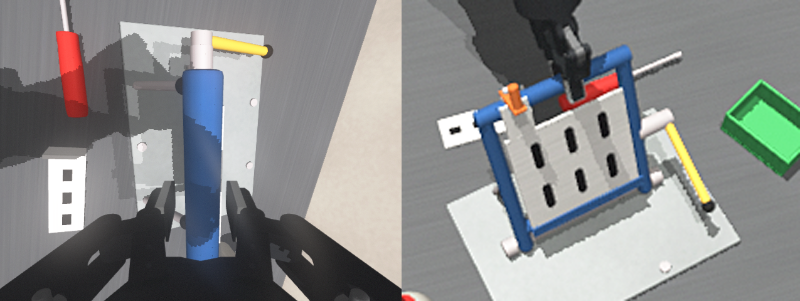

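Left: the rail at (202,170) is centred between the pads. Right: the kickstand is down with its foot at (707,205), and the turnbutton is across at (512,98). Grip.

Call:
send_rows --plan '[[[-1,0,0,0,0,0,0],[-1,0,0,0,0,0,0],[-1,0,0,0,0,0,0],[-1,0,0,0,0,0,0]]]' --newtons 60

```text
clock: 12.22
tcp_pos: [0.5235, 0.0995, 0.2144]
tool_rot: [0.613, 0.764, 0.157, 0.125]
ft_force: [1.5, -0.7, 5.3]
gripper_width: 0.0205
gripper_force: 58.5
```

```bash
python3 - <<'E'
from h import *
from rig import readout
s=readout.state(); print(s["tcp_pos"],s["ft_force"],s["gripper_width"],s["gripper_force"])
# rotate the measured tool about hub by k/16*0.40
p=s["tcp_pos"];R=Ro.from_quat(s["tool_rot"]).as_matrix(); h=B((0,0,22))
def go(a):
    Q=RB@Ro.from_euler('y',a).as_matrix()@RB.T
    return h+Q@(p-h),Q@R
for k in range(1,9): print(row(s,*go(.2*k/8)))
p2,R2=go(.2); s2=dict(s,tcp_pos=p2,tool_rot=Ro.from_matrix(R2).as_quat())
print()
for k in range(1,9): print(row(s2,*go(.2+.2*k/8)))
E
```

```text
[0.52345865 0.09947992 0.21439964] [ 1.54410898 -0.69925776  5.28755938] 0.02047894962178578 58.473013043403625
[0.0, 0.0171, 0.001, 0.008, -0.0, 0.0]
[0.0, 0.0342, 0.0024, 0.0159, -0.0, 0.0]
[0.0, 0.0512, 0.0042, 0.0239, -0.0, 0.0]
[0.0, 0.0682, 0.0065, 0.0318, -0.0, 0.0]
[0.0001, 0.0851, 0.0091, 0.0398, -0.0, 0.0]
[0.0001, 0.1019, 0.0122, 0.0477, -0.0, 0.0]
[0.0001, 0.1187, 0.0158, 0.0557, -0.0, 0.0]
[0.0001, 0.1354, 0.0197, 0.0637, -0.0, 0.0]

[0.0, 0.0171, 0.001, 0.008, -0.0, 0.0]
[0.0, 0.0342, 0.0024, 0.0159, -0.0, 0.0]
[0.0, 0.0512, 0.0042, 0.0239, -0.0, 0.0]
[0.0, 0.0682, 0.0065, 0.0318, -0.0, 0.0]
[0.0001, 0.0851, 0.0091, 0.0398, -0.0, 0.0]
[0.0001, 0.1019, 0.0122, 0.0477, -0.0, 0.0]
[0.0001, 0.1187, 0.0158, 0.0557, -0.0, 0.0]
[0.0001, 0.1354, 0.0197, 0.0637, -0.0, 0.0]
```

Call:
send_rows --plan '[[[-1,0,0.017,0.001,0.008,0,0],[-1,0,0.034,0.0024,0.016,0,0],[-1,0,0.051,0.0042,0.024,0,0],[-1,0,0.068,0.0065,0.032,0,0],[-1,0,0.085,0.009,0.04,0,0],[-1,0,0.102,0.012,0.048,0,0],[-1,0,0.119,0.016,0.056,0,0],[-1,0,0.135,0.02,0.064,0,0]]]'

```text
clock: 13.22
tcp_pos: [0.5619, 0.1081, 0.2249]
tool_rot: [0.622, 0.776, 0.079, 0.063]
ft_force: [-2.5, -1.8, 10.8]
gripper_width: 0.0201
gripper_force: 60.2
```

Call:
send_rows --plan '[[[-1,0,0.017,0.001,0.008,0,0],[-1,0,0.034,0.0024,0.016,0,0],[-1,0,0.051,0.0042,0.024,0,0],[-1,0,0.068,0.0065,0.032,0,0],[-1,0,0.085,0.009,0.04,0,0],[-1,0,0.102,0.012,0.048,0,0],[-1,0,0.119,0.016,0.056,0,0],[-1,0,0.135,0.02,0.064,0,0]]]'

```text
clock: 14.22
tcp_pos: [0.6023, 0.1171, 0.2275]
tool_rot: [0.626, 0.78, 0.001, 0.0]
ft_force: [0.6, -1.3, 12.2]
gripper_width: 0.0205
gripper_force: 60.3
```

Call:
send_rows --plan '[[[-1,0,0,0,0,0,0],[-1,0,0,0,0,0,0],[-1,0,0,0,0,0,0],[-1,0,0,0,0,0,0]]]'

```text
clock: 14.72
tcp_pos: [0.6023, 0.1171, 0.2275]
tool_rot: [0.626, 0.78, 0.002, 0.001]
ft_force: [1.4, -0.6, 12.6]
gripper_width: 0.0202
gripper_force: 60.2
```

```bash
python3 - <<'E'
from h import *
from rig import readout,viewer
s=readout.state(); print(s["tcp_pos"],F((8,20,206),0),s["tool_rot"],s["ft_force"],s["gripper_width"],s["gripper_force"],s["qvel"])
d=viewer.get_image("scene"); t=viewer.get_image("top")
g=lambda im,c:cv2.resize(im["frame"][c[1]:c[3],c[0]:c[2]],(400,400),interpolation=2)
cv2.imwrite("pics/p5.png",np.hstack([g(d,(240,190,420,370)),g(t,(225,170,375,320))])[:,:,::-1])
for p in((8,100,225),(8,-100,225),(8+125*np.sin(2.33),135,100+125*np.cos(2.33)),(42,-55,276)):
    a=proj(d,F(p,0));b=proj(t,F(p,0)); print(p,a.round(1),((a-[240,190])*400/180).round(),((b-[225,170])*400/150).round())
E
```

```text
[0.60228462 0.11713171 0.22750089] [0.6016033  0.11811704 0.228     ] [6.25728355e-01 7.80039218e-01 1.50065120e-03 7.69735320e-04] [ 1.44304499 -0.60026678 12.58388914] 0.020161831409383834 60.229427218437195 [ 0.0001124   0.00183025  0.00025629 -0.00103141 -0.00026338 -0.00360207
  0.00027902]
(8, 100, 225) [374.8 233.3] [300.  96.] [ 87. 146.]
(8, -100, 225) [284.5 275.9] [ 99. 191.] [305.  75.]
(np.float64(98.67304843335245), 135, np.float64(13.956997450095201)) [398.2 301.6] [351. 248.] [ 58. 125.]
(42, -55, 276) [313.4 269. ] [163. 176.] [244.  36.]
```

View pics/p5.png

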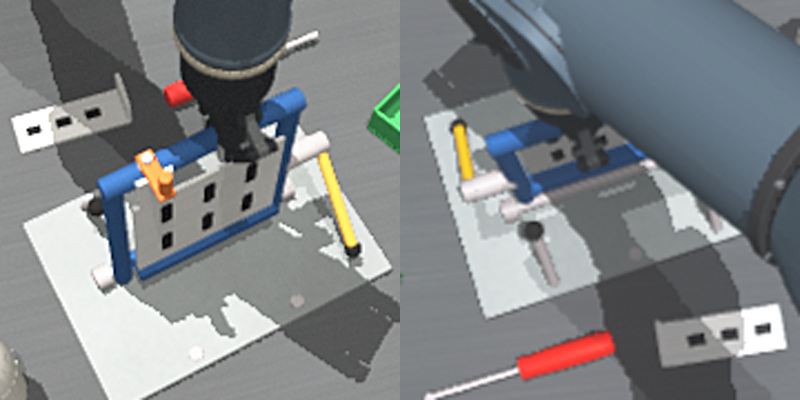

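The rail ends at (300,97) and (102,188), the foot at (351,249) and the turnbutton all match their predicted upright positions. The grip is steady at 60 N, so I'm handing it in.

```bash
python3 -c "
from rig import ctrl; print(ctrl.job_done())"
```

```text
the job is handed in; nothing more can be done
None
```

I handed the job in at about 15 s on the clock with the frame held upright and steady by its top rail at 60 N. The turnbutton is across, the kickstand is down with its foot clear of the base plate, and I saw no bystander moved; the hand-in gave no verdict.

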